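# Run the spice mill clear on its hold-to-run setting

### The arm

A 6-joint arm with a two-finger parallel gripper is mounted at the origin on the work surface. World frame = base frame: x ahead of the robot, y to its left, z up, the work surface at z = 0. Lengths are in m, angles in rad, forces in N, time in s.
With the tool pointing down it reaches from about 0.35 to 0.775 m from the base axis. Payload 7.3 kg.
Tool frame: the origin (TCP) lies midway between the tips of the shut fingers; the grasp point (between the pads) lies 19 mm behind it (robot.tcp_to_grasp is the distance from the TCP to the grasp point, in m); z points along the fingers, y is the line along which they close (so a half turn about z gives the same grasp; the last joint's range is limited). The gripper opens to 92 mm and grips with 3 to 60 N. Pads are 19 mm wide; open, the fingers measure 130 mm over their backs; the gripper's body (75 mm by 190 mm) begins 47 mm behind the grasp point.
Start: joints at [1.136, 0.342, 1.524, -0, 1.275, -0.146], TCP at [0.15, 0.503, 0.227] pointing down, gripper open.
Joint ranges: [-2.53, 2.53], [-0.77, 2.02], [0.04, 2.7], [-1, 4.14], [0.28, 2.66], [-3.11, 3.11]. Speed limits (rad/s): [2.57, 2.57, 3.14, 3.14, 3.14, 3.14].

### API

Orientations are given as [roll, pitch, yaw] about the fixed x, y, z axes, in that order (R = Rz(yaw) Ry(pitch) Rx(roll)).
In Python, from cell import readout, cams, ticket, robot gives the robot as it stands. The module is installed in compiled form; this text tells all that it offers.
- The arm moves only by the tool jog_arm, never from a script. Its argument "plan" is a list of rows, each a list of 5 numbers: the shift along the world's x, y, z each as a share of 0.08 m, from -1 to 1, then the turn about the world's z as a share of 90 degrees, from -1 to 1, then the opening, from -1 (shut) to 1 (fully open). A call has 1 to 12 rows; each row is the pose to reach, as a shift and turn from the pose commanded when the call began; what a row does not reach only later rows make up. A row lasts 1/10 s, in which the tool goes at most 50 mm and 8.59 degrees, less where a joint would pass 70% of its speed; a pose out of reach is approached as far as the arm can. A call with a number of a shift or a turn outside -1 to 1 is refused whole. A call with a gripper value outside its range is refused whole. The fingers move at their own pace and stop on an object; "squeeze" is the grip in N (left out, the last holds). Time passes only in rows, so rows that repeat a pose let the fingers close. It gives the time, the measured TCP pose, the force, the opening and the grip force at its end, in the units of the state.
- readout.observe(): the state, without advancing time (a new reading comes with each control period).
- cams.read_camera(name): name is "side" or "top" or "wrist"; returns the picture (400x640x3 uint8, blue, green, red); there is no depth.
- cams.calibration(name): a dict with "K" (3x3 intrinsics, pixels), "k1" (the pictures are not rectified: a ray, as slopes to the right and down, at radius r is drawn at 1 + k1 r^2 times it, then the intrinsics apply), "world_from_camera" (4x4, takes a point from camera to world coordinates). Camera axes: x right, y down, z forward; pixel columns grow to the right and rows downward; lengths in m; the calibration is good to about 2 mm. A picture is of the moment at which its call begins: read the wrist's pose just before it. calibration takes no time and is no camera call; for the wrist camera it gives the pose at the moment of the call.
- ticket.hand_in(): hands the job in; it is judged then, once.
The state is a dict: "time": time; "qpos": joint angles; "qvel": joint speeds; "joint_efforts": joint torques, N m; "tool_pos": TCP position; "tool_rot": TCP orientation; "contact_force": force on the tool from outside, world axes, zero at the start; "torque": the same for the moment, N m; "opening": finger opening in m; "grip_force": force on a finger pad.
Only numpy, scipy, OpenCV 4.12 (cv2) and the standard library are available. Lean on these libraries where they do the work, as an engineer would, in place of code of your own. Each camera call takes 0.05 s, during which the arm holds its last target. There are 200 camera calls.

### The job

Run the bench spice mill clear for the next batch. First push its catch drawer fully home until it clicks into its seat; only then turn the dial on its deck clockwise, past its first two click positions, to the third one (orange dots) at the end of its travel. That third position springs back when let go, so keep holding the dial there with the fingers: the job finishes with the robot still holding it, and the jar, the carton and the scoop are left standing and lying where they are.

Things in the scene. Friction and masses are not known exactly. Their poses are not given: they have to be found in the camera images.
- mill: Bench spice mill, fixed, 300 (x) x 260 (y) mm, grey base with flat steel deck 125 mm high. Origin: centre of its underside, on the table; front (drawer) faces its -x, z up. On the deck, further back: round grinding head and hopper (radius 66 mm at most, axis at x +80, y +58 mm, top at 333 mm) and a motor box 75 x 75 mm (centre x +85, y -70 mm, top at 185 mm).
- drawer (a joint): Opening of the catch drawer, m: 0 = fully home against a hard stop, largest 0.11. It slides along the mill's x, opening to -x. Starts 0.045 to 0.085 open. Friction 1 to 2 N; between 15 and 7 mm open a spring catch must be overcome (peak about 5 to 7 N in all); below 7 mm the catch pulls the drawer home and keeps it there.
- drawer_front (a point): Centre of the outer face of the drawer's front panel, moving with it; axes as the mill's. Flat steel panel 216 mm wide (y), 86 mm high (22 to 108 mm above the table), 14 mm thick; when home its outer face stands 14 mm ahead of the base. A pull lip, 90 mm wide, juts 15 mm out of the panel near its lower edge, 26 to 30 mm above the table.
- selector: Round white escutcheon, 96 mm across, 3 mm thick, fixed on the deck, with the black dial it carries. Origin: on the dial's upright axis at deck level (125 mm up), at x -70, y -60 mm in the mill's frame; axes as the mill's. Marks at its rim, 0.42 rad apart clockwise: one large black dot (rest), one small dot (first), two dots (second), three orange dots (third).
- dial (a joint): Turn of the dial, rad, clockwise from above: starts at 0 (rest); clicks at 0.42 (first) and 0.85 (second), where it stays by itself; third position at 1.26, stop at 1.28. Leaving a click takes about 0.13 N m. From anywhere between second and third a spring turns it back to the second: 0.05 N m, rising to 0.16 N m at the stop.
- dial_grip (a point): On the dial's axis, 24 mm above the deck, at mid-height of its bar grip; axes equal the mill's at dial 0 and turn with the dial. Skirt 54 mm across up to 11 mm above the deck; on it the bar, 62 mm long, 12 mm wide, 11 to 37 mm above the deck. At dial 0 the bar's pointer end lies 0.64 rad counter-clockwise (from above) of the mill's +x, at the third position 0.62 rad clockwise of it.
- dial_pointer (a point): The pointer end of the bar grip, at mid-height, 31 mm from the dial's axis; a white line on the bar's top marks this end.
- jar: Bystander: amber glass jar with red cap, 68 mm across, 105 mm high, on the table to the right (-y) of the mill. Origin at its underside.
- carton: Bystander: small brown card carton, 45 x 75 x 115 mm high, standing to the left (+y) of the mill. Origin at its underside.
- scoop: Bystander: steel scoop with black handle, 180 mm long, 56 mm wide, 30 mm high, lying on the table left of the drawer's path. Origin at its underside, where handle and pan meet; the pan points along its x.

How it is judged:
On the way, in this order (a step that is already met when the one before it is completed fails the run):
1. the catch drawer is home in its catch, the dial not yet turned (value of joint drawer below 0.004 m and value of joint dial below 0.2 rad), for 0.2 s.
2. the dial is held in its third position by the fingers, the drawer still home (value of joint dial above 1.14 rad and contact force between the fingers and selector above 1 N and value of joint drawer below 0.004 m), for 0.3 s.
At the end, for the whole second after the job is handed in: The fingers still press on the dial (more than 1 N) and keep it in its third position (turned past 1.14 rad) against its spring, the catch drawer is home within 4 mm, and jar, carton and scoop are within 30 mm of where they were, upright as before (all of step 2 and angle between each of jar, carton's own z axis and vertical below 0.15 rad and distance of each of jar, carton, scoop from where it was at the start of the episode below 0.03 m and angle between scoop's own z axis and vertical below 0.3 rad); the arm keeps its last pose, push and grip.
It fails at once if the dial is turned while the drawer is open (value of joint dial above 0.3 rad and value of joint drawer above 0.006 m).
It fails at once if a bystander is pushed away or knocked over (distance of any of jar, carton, scoop from where it was at the start of the episode above 0.03 m or angle between any of jar, carton's own z axis and vertical above 0.3 rad).
It also fails if it takes over 58 s, if anything falls off the work surface, if the arm or the gripper's body presses on something with over 40 N, if the wrist force passes 120 N, or if a joint passes its speed limit or range.

## Working session

There is one attempt and no reset: what is moved stays moved. The work goes in short steps, Python scripts to look and compute and a tool call to move; the robot and the scene stay as the last step left them, time stands still between calls to the robot, and variables do not carry over. Pictures are saved under pics/ and viewed, at most 10 in all, crops included, and the job is handed in when it is done.

Besides the shell and the picture viewer there is one more tool, called after ">>>" as a command line: name --pt "numbers of a row" for each row, then --argument value for the rest. jog_arm: Moves the arm, as the interface text tells. Shift numbers are shares of 0.08 m and turn numbers shares of 90 degrees, none past 1 either way. Its arguments: {"type":"object","properties":{"plan":{"type":"array"},"squeeze":{"type":"number"}},"required":["plan"]}

```bash
mkdir -p pics
cat > h.py <<'E'
import numpy as np, cv2
from cell import readout, cams, ticket, robot
def ray(c,uv):
    K=c["K"];K=np.array(K);T=np.array(c["world_from_camera"]);k1=c["k1"]
    d=np.array([(uv[0]-K[0,2])/K[0,0],(uv[1]-K[1,2])/K[1,1]]);s=d.copy()
    for _ in range(30): s=d/(1+k1*(s@s))
    return T[:3,3],T[:3,:3]@np.array([s[0],s[1],1])
def onz(c,uv,z):
    o,d=ray(c,uv); return o+d*(z-o[2])/d[2]
def tri(c1,a,c2,b):
    (o1,d1),(o2,d2)=ray(c1,a),ray(c2,b)
    t=np.linalg.lstsq(np.c_[d1,-d2],o2-o1,rcond=None)[0]
    p,q=o1+d1*t[0],o2+d2*t[1]; return (p+q)/2,np.linalg.norm(p-q)
E
python3 - <<'E'
from h import *
for n in("top","side"):
    cv2.imwrite(f"pics/{n}0.png",cams.read_camera(n)); c=cams.calibration(n); print(n,np.round(c["world_from_camera"],3).tolist(),np.array(c["K"]).tolist(),c["k1"])
s=readout.observe();print(s)
E
```

```text
top [[-0.018, -0.989, 0.15, 0.435], [-1.0, 0.017, -0.01, 0.066], [0.008, -0.15, -0.989, 0.989], [0.0, 0.0, 0.0, 1.0]] [[400.3505705379939, 0.0, 314.24016507983157], [0.0, 400.3505705379939, 197.4205610490644], [0.0, 0.0, 1.0]] -0.08793099664392913
side [[-0.018, 0.861, -0.508, 1.053], [1.0, 0.01, -0.018, 0.107], [-0.01, -0.508, -0.861, 0.908], [0.0, 0.0, 0.0, 1.0]] [[373.93564379376477, 0.0, 320.12125169892414], [0.0, 373.93564379376477, 199.47624457127327], [0.0, 0.0, 1.0]] -0.0882362989722704
{'time': 0.1, 'qpos': array([ 1.13596805e+00,  3.42668110e-01,  1.52489478e+00, -3.80521643e-05,
        1.27538448e+00, -1.46001571e-01]), 'qvel': array([-0.00114118, -0.00088343, -0.00302576, -0.00072805, -0.00153626,
        0.00052573]), 'joint_efforts': array([ 1.79590756e-03, -4.32008278e+01, -2.44695354e+01,  7.19860476e-02,
        5.25714154e-02, -7.19279979e-05]), 'tool_pos': array([0.14937719, 0.50293787, 0.22611596]), 'tool_rot': array([-3.14024706e+00, -1.61087268e-04,  2.85277694e+00]), 'contact_force': array([ 0.44574638, -0.15134712, -0.04596229]), 'torque': array([ 0.02410549, -0.02602138,  0.0113117 ]), 'grip_force': 0.0, 'opening': 0.09219673214119957}
```

View pics/top0.png

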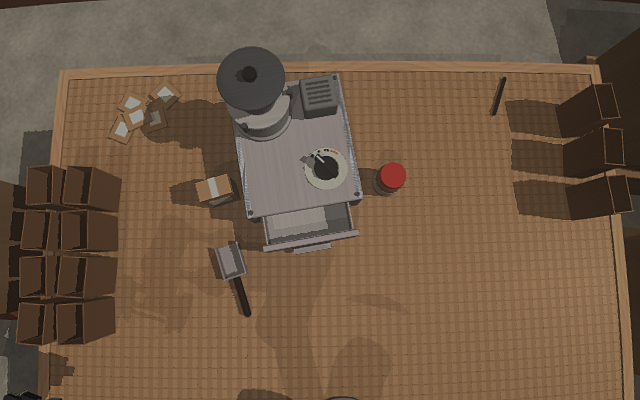

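View pics/side0.png

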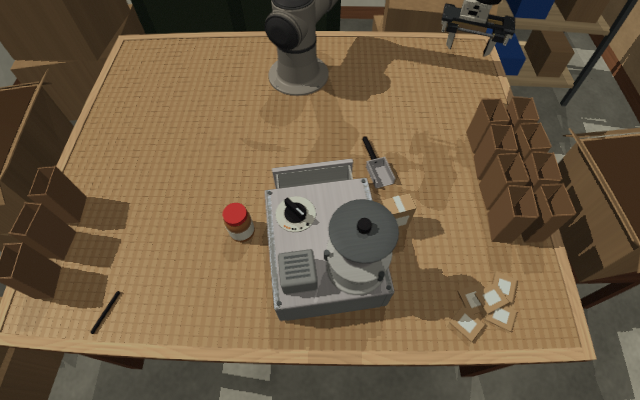

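Top view: mill with its open drawer (front edge about (262,248)–(358,234)), dial at about (325,168), scoop at (235,275), carton at (213,190), jar at (392,179). The side view shows the dial at about (296,212). I'll zoom in and measure.

Run:
```python
from h import *
a=cv2.imread("pics/top0.png")[130:265,200:400]; b=cv2.imread("pics/side0.png")[150:260,225:425]
cv2.imwrite("pics/c1.png",np.vstack([cv2.resize(a,(800,540),interpolation=3)]))
cv2.imwrite("pics/c2.png",cv2.resize(b,(800,440),interpolation=3))
```

```text
(no output)
```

View pics/c1.png

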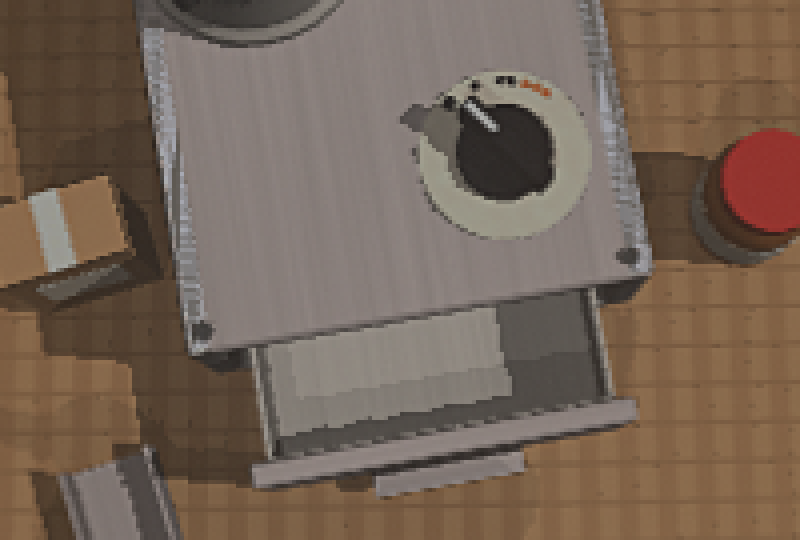

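View pics/c2.png

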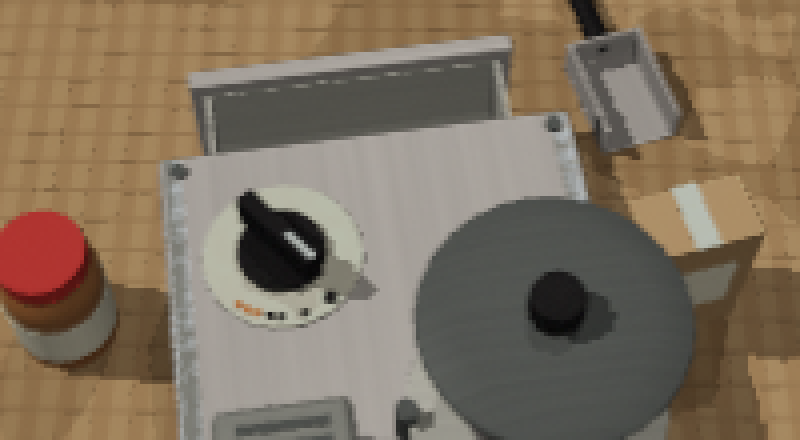

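The crops show the deck's front corners: top (247,219) and (362,198), side (266,190) and (366,179). The panel's outer top edge runs (263,252)–(359,235) in top, and the white pointer line sits at the dial's upper left.

Run:
```python
from h import *
T,S=cams.calibration("top"),cams.calibration("side")
t=lambda u,v:(u/4+200-.4,v/4+130-.4)
s=lambda u,v:(u/4+225-.4,v/4+150-.4)
P={}
for n,a,b in [("deckL",(190,355),(568,113)),("deckR",(651,272),(162,162)),("panL",(254,487),(512,38)),("panR",(636,419),(190,72))]:
    p,e=tri(T,t(*a),S,s(*b)); P[n]=p
    z=.125 if n[0]=="d" else .108
    print(n,p.round(4),round(e,4),onz(T,t(*a),z).round(4),onz(S,s(*b),z).round(4))
# escutcheon disc by mask
cs=[]
for n,c,cx in (("top",T,(326,168.5)),("side",S,(296,214))):
    im=cv2.imread(f"pics/{n}0.png").astype(int); m=(im[...,2]-im[...,0]>12)&(im[...,2]-im[...,0]<60)&(im[...,2]>120)&(im[...,1]-im[...,0]>10)
    yy,xx=np.nonzero(m); k=np.hypot(xx-cx[0],yy-cx[1])<26
    h=cv2.convexHull(np.c_[xx[k],yy[k]].astype(np.int32)); e=cv2.fitEllipse(h); cs.append(e[0]); print(n,e,onz(c,e[0],.128).round(4))
print("tri",tri(T,cs[0],S,cs[1]))
# bar top ends: pointer line + bar back end (side)
print("white line",onz(T,t(466,98),.162).round(4),onz(T,t(495,130),.162).round(4),onz(S,s(286,233),.162).round(4),onz(S,s(314,258),.162).round(4))
print("bar side ends",onz(S,s(246,198),.162).round(4),onz(S,s(318,272),.162).round(4))
for n,uv,z in(("jar",(393,176.),.105),("cartonR",(228,197),.115),("cartonFR",t(130,245),.115),("scoopR",t(183,540),.0),("scooptop",t(150,448),.03)): print(n,onz(T,uv,z).round(3))
y=np.arctan2(*((P["deckL"]-P["deckR"])[[0,1]]*[-1,1])); print("yaw deck",y, "pan",np.arctan2(*((P["panL"]-P["panR"])[[0,1]]*[-1,1])))
```

```text
deckL [0.5224 0.2057 0.1196] 0.0035 [0.5219 0.2031 0.125 ] [0.5258 0.2068 0.125 ]
deckR [ 0.5635 -0.0476  0.1224] 0.0023 [ 0.5632 -0.0485  0.125 ] [ 0.5651 -0.046   0.125 ]
panL [0.4507 0.1731 0.1021] 0.0039 [0.4507 0.1704 0.108 ] [0.4549 0.1746 0.108 ]
panR [ 0.4841 -0.0386  0.1072] 0.0021 [ 0.4841 -0.0396  0.108 ] [ 0.4847 -0.0374  0.108 ]
top ((325.6643981933594, 168.2343292236328), (41.83088302612305, 42.78131103515625), 106.26473999023438) [0.6294 0.0304 0.128 ]
side ((295.16607666015625, 213.63050842285156), (35.35321807861328, 40.24181365966797), 81.33677673339844) [0.6319 0.0324 0.128 ]
tri (array([0.63012506, 0.03119931, 0.12461272]), np.float64(0.001789012203205016))
white line [0.6528 0.0515 0.162 ] [0.6351 0.0364 0.162 ] [0.6352 0.037  0.162 ] [0.6512 0.0537 0.162 ]
bar side ends [0.6122 0.0126 0.162 ] [0.6602 0.0564 0.162 ]
jar [ 0.614 -0.123  0.105]
cartonR [0.571 0.247 0.115]
cartonFR [0.585 0.238 0.115]
scoopR [0.421 0.227 0.   ]
scooptop [0.476 0.242 0.03 ]
yaw deck 0.16056174720566987 pan 0.1564643154991588
```

>>> jog_arm --pt "0.3 -0.5 0 0.05 -1" --pt "0.57 -0.92 0 0.1 -1" --pt "0.57 -0.92 0 0.1 -1"

```text
time: 0.4
tool_pos: [0.1965, 0.4265, 0.2264]
tool_rot: [-3.139, 0.0, 3.009]
contact_force: [-0.4, -0.2, -0.3]
opening: 0.0726
grip_force: 0.0
```

>>> jog_arm --pt "0.3 -0.5 0 0.05 -1" --pt "0.57 -0.92 0 0.1 -1" --pt "0.57 -0.92 0 0.1 -1"

```text
time: 0.7
tool_pos: [0.2421, 0.3536, 0.2266]
tool_rot: [-3.14, 0.0, -3.118]
contact_force: [-0.4, 0.2, 0.8]
opening: 0.0483
grip_force: 0.0
```

>>> jog_arm --pt "0.3 -0.5 0 0.05 -1" --pt "0.57 -0.92 0 0.086 -1" --pt "0.57 -0.92 0 0.086 -1"

```text
time: 1.0
tool_pos: [0.2879, 0.2805, 0.2267]
tool_rot: [-3.141, 0.0, -2.985]
contact_force: [0.8, 0.2, -0.9]
opening: 0.0245
grip_force: 0.0
```

Target (0.423, 0.060, 0.085).

>>> jog_arm --pt "0.3 -0.5 0 0 -1" --pt "0.57 -0.92 0 0 -1" --pt "0.57 -0.92 0 0 -1"

```text
time: 1.3
tool_pos: [0.3337, 0.2073, 0.2268]
tool_rot: [-3.141, 0.001, -2.986]
contact_force: [-0.6, 0.3, -0.0]
opening: 0.0021
grip_force: 0.0
```

>>> jog_arm --pt "0.3 -0.5 0 0 -1" --pt "0.57 -0.92 0 0 -1" --pt "0.57 -0.92 0 0 -1"

```text
time: 1.6
tool_pos: [0.3795, 0.134, 0.2267]
tool_rot: [-3.141, 0.001, -2.986]
contact_force: [0.2, 0.8, -0.4]
opening: 0.0002
grip_force: 0.0
```

>>> jog_arm --pt "0.3 -0.5 0 0 -1" --pt "0.5 -0.92 -0.3 0 -1" --pt "0.5 -0.92 -0.85 0 -1" --pt "0.5 -0.92 -0.85 0 -1"

```text
time: 2.0
tool_pos: [0.4143, 0.0628, 0.1548]
tool_rot: [3.139, -0.01, -2.983]
contact_force: [0.2, -0.3, 0.0]
opening: 0.0006
grip_force: 0.0
```

>>> jog_arm --pt "0 0 -0.5 0 -1" --pt "0 0 -0.9 0 -1" --pt "0 0 -0.9 0 -1" --pt "0 0 -0.9 0 -1"

```text
time: 2.4
tool_pos: [0.418, 0.063, 0.0881]
tool_rot: [3.141, 0.0, -2.98]
contact_force: [0.3, -0.1, 0.1]
opening: 0.0004
grip_force: 0.0
```

>>> jog_arm --pt "0.2 0.032 0 0 -1" --pt "0.4 0.064 0 0 -1" --pt "0.5 0.08 0 0 -1" --pt "0.6 0.096 0 0 -1" --pt "0.7 0.112 0 0 -1" --pt "0.8 0.128 0 0 -1" --pt "0.9 0.144 0 0 -1" --pt "0.9 0.144 0 0 -1" --squeeze 20

```text
time: 3.2
tool_pos: [0.491, 0.0733, 0.0868]
tool_rot: [-3.141, 0.002, -2.981]
contact_force: [0.1, -0.0, 0.2]
opening: 0.0001
grip_force: 0.0
```

>>> jog_arm --pt "0.1 0.016 0 0 -1" --pt "0.15 0.024 0 0 -1" --pt "0.15 0.024 0 0 -1"

```text
time: 3.5
tool_pos: [0.5023, 0.0751, 0.0867]
tool_rot: [-3.142, 0.001, -2.981]
contact_force: [-0.9, -0.4, 0.7]
opening: 0.0007
grip_force: 0.0
```

>>> jog_arm --pt "0.05 0.008 0 0 -1" --pt "0.1 0.016 0 0 -1" --pt "0.1 0.016 0 0 -1"

```text
time: 3.8
tool_pos: [0.5102, 0.0764, 0.0868]
tool_rot: [3.142, 0.001, -2.981]
contact_force: [-0.2, 0.3, 0.4]
opening: 0.0006
grip_force: 0.0
```

>>> jog_arm --pt "0.04 0.006 0 0 -1" --pt "0.06 0.01 0 0 -1" --pt "0.06 0.01 0 0 -1"

```text
time: 4.1
tool_pos: [0.5149, 0.0773, 0.0868]
tool_rot: [3.142, 0.001, -2.981]
contact_force: [0.3, -0.3, -0.1]
opening: 0.0001
grip_force: 0.0
```

>>> jog_arm --pt "0.03 0.005 0 0 -1" --pt "0.05 0.008 0 0 -1" --pt "0.05 0.008 0 0 -1"

```text
time: 4.4
tool_pos: [0.5167, 0.0777, 0.0866]
tool_rot: [3.141, -0.004, -2.981]
contact_force: [-6.0, -1.1, 4.4]
opening: 0.0005
grip_force: 3.2
```

>>> jog_arm --pt "0.03 0.005 0 0 -1" --pt "0.03 0.005 0 0 -1"

```text
time: 4.6
tool_pos: [0.5167, 0.0777, 0.0865]
tool_rot: [3.141, -0.009, -2.981]
contact_force: [-14.9, -3.5, 11.5]
opening: 0.0005
grip_force: 7.7
```

>>> jog_arm --pt "0.03 0.005 0 0 -1" --pt "0.03 0.005 0 0 -1"

```text
time: 4.8
tool_pos: [0.5166, 0.0777, 0.0865]
tool_rot: [3.141, -0.015, -2.98]
contact_force: [-23.7, -6.7, 18.5]
opening: 0.0003
grip_force: 12.1
```

The push now meets a hard stop. I'll back off and look.

>>> jog_arm --pt "-0.3 -0.05 0 0 -1" --pt "-0.6 -0.1 0 0 -1" --pt "-0.6 -0.1 0.4 0 0" --pt "-0.6 -0.1 1 0 1" --pt "-0.6 -0.1 1 0 1"

```text
time: 5.3
tool_pos: [0.4787, 0.0707, 0.1723]
tool_rot: [-3.14, 0.011, -2.981]
contact_force: [0.1, 0.3, -1.5]
opening: 0.0199
grip_force: 0.0
```

>>> jog_arm --pt "0 0 0.5 0.09 1" --pt "0 0 0.7 0.18 1" --pt "0 0 0.7 0.27 1" --pt "0 0 0.7 0.36 1" --pt "0 0 0.7 0.41 1" --pt "0 0 0.7 0.41 1"

```text
time: 5.9
tool_pos: [0.4752, 0.0707, 0.2224]
tool_rot: [3.142, 0.0, -2.337]
contact_force: [0.0, 0.7, 0.0]
opening: 0.0678
grip_force: 0.0
```

Run:
```python
from h import *
a=cams.read_camera("top")[130:265,200:400]; b=cams.read_camera("side")[150:260,225:425]
cv2.imwrite("pics/c3.png",np.hstack([cv2.resize(a,(400,270),interpolation=3),cv2.resize(b,(400,220),interpolation=3)[:,:].copy() if 0 else cv2.copyMakeBorder(cv2.resize(b,(400,220),interpolation=3),0,50,0,0,0)]))
```

```text
(no output)
```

View pics/c3.png

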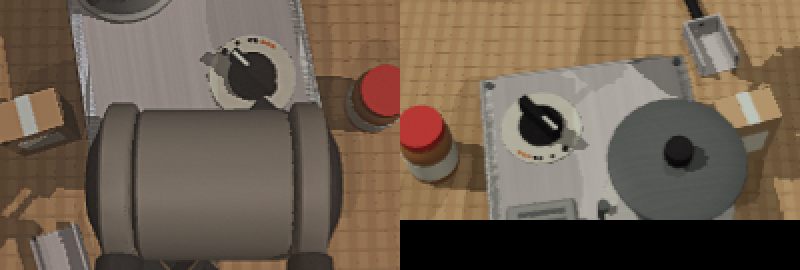

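The side view shows the drawer front flush under the deck with no gap, the dial still at rest and the bystanders untouched. Next I go above the dial.

>>> jog_arm --pt "0.5 -0.13 0 0 0.3" --pt "1 -0.25 0 0 0.3" --pt "1 -0.25 0 0 0.3"

```text
time: 6.3
tool_pos: [0.5586, 0.0493, 0.2215]
tool_rot: [-3.14, 0.001, -2.34]
contact_force: [0.0, 0.1, -0.3]
opening: 0.0621
grip_force: 0.0
```

>>> jog_arm --pt "0.5 -0.13 0 0 0.3" --pt "0.95 -0.24 0 0 0.3" --pt "0.95 -0.24 -0.3 0 0.3" --pt "0.95 -0.24 -0.3 0 0.3" --pt "0.95 -0.24 -0.3 0 0.3"

```text
time: 6.8
tool_pos: [0.6301, 0.0317, 0.1984]
tool_rot: [3.14, -0.001, -2.338]
contact_force: [-0.1, -0.7, 0.2]
opening: 0.0595
grip_force: 0.0
```

Run:
```python
from h import *
s=readout.observe();print(s["tool_pos"],s["tool_rot"],s["opening"])
c=cams.calibration("wrist");a=cams.read_camera("wrist")
K=np.array(c["K"]);T=np.linalg.inv(c["world_from_camera"])
for p in([.631,.0318,.162],[.6095,.010,.162],[.6526,.0538,.162]):
    q=T[:3,:3]@p+T[:3,3];d=q[:2]/q[2];d*=1+c["k1"]*(d@d);u=K[:2,:2]@d+K[:2,2];print(u)
    cv2.circle(a,tuple(int(x) for x in u),3,(0,255,0),1)
cv2.imwrite("pics/w1.png",a)
```

```text
[0.63009857 0.03173789 0.19835328] [ 3.13964266e+00 -1.42485743e-03 -2.33775458e+00] 0.05954082090035912
[312.63342114 224.00320467]
[313.07027099 182.76752965]
[312.32251979 262.17522255]
```

View pics/w1.png

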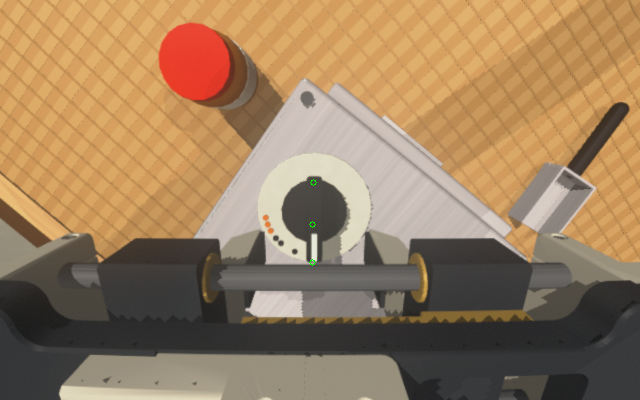

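The wrist view shows the bar upright in the image, from (314,177) to (313,263). That matches the predicted points, and the fingers straddle it symmetrically. I'll descend and grip.

>>> jog_arm --pt "0.01 0 -0.3 0 0.3" --pt "0.01 0 -0.6 0 0.3" --pt "0.01 0 -0.71 0 0.3" --pt "0.01 0 -0.71 0 0.3" --pt "0.01 0 -0.71 0 0.3"

```text
time: 7.35
tool_pos: [0.6324, 0.0315, 0.1435]
tool_rot: [-3.14, 0.001, -2.337]
contact_force: [-0.2, 0.3, 0.7]
opening: 0.0596
grip_force: 0.0
```

>>> jog_arm --pt "0 0 0 0 -1" --pt "0 0 0 0 -1" --pt "0 0 0 0 -1" --pt "0 0 0 0 -1" --pt "0 0 0 0 -1" --pt "0 0 0 0 -1" --pt "0 0 0 0 -1" --pt "0 0 0 0 -1" --pt "0 0 0 0 -1" --pt "0 0 0 0 -1" --squeeze 40

```text
time: 8.35
tool_pos: [0.6311, 0.0322, 0.1419]
tool_rot: [3.139, -0.001, -2.337]
contact_force: [-4.1, 3.7, 3.9]
opening: 0.0119
grip_force: 40.0
```

>>> jog_arm --pt "-0.015 0.015 0 -0.06 -1" --pt "-0.015 0.015 0 -0.12 -1" --pt "-0.015 0.015 0 -0.18 -1" --pt "-0.015 0.015 0 -0.24 -1" --pt "-0.015 0.015 0 -0.3 -1" --pt "-0.015 0.015 0 -0.36 -1" --pt "-0.015 0.015 0 -0.4 -1" --pt "-0.015 0.015 0 -0.4 -1"

```text
time: 9.15
tool_pos: [0.6312, 0.0319, 0.1419]
tool_rot: [-3.14, 0.001, -2.966]
contact_force: [1.9, -1.9, -0.3]
opening: 0.0118
grip_force: 40.0
```

>>> jog_arm --pt "0 0 0 -0.06 -1" --pt "0 0 0 -0.12 -1" --pt "0 0 0 -0.18 -1" --pt "0 0 0 -0.24 -1" --pt "0 0 0 -0.3 -1" --pt "0 0 0 -0.36 -1" --pt "0 0 0 -0.4 -1" --pt "0 0 0 -0.4 -1"

```text
time: 9.95
tool_pos: [0.6312, 0.0315, 0.142]
tool_rot: [-3.141, 0.002, 2.69]
contact_force: [2.1, -5.0, -0.4]
opening: 0.0115
grip_force: 40.0
```

Run:
```python
from h import *
s=readout.observe();print(s["torque"],s["contact_force"],s["tool_rot"],s["opening"])
b=cams.read_camera("side")[150:260,225:425];w=cams.read_camera("wrist")[140:330,180:460]
cv2.imwrite("pics/w2.png",np.hstack([cv2.resize(w,(440,300)),cv2.copyMakeBorder(cv2.resize(b,(360,198),interpolation=3),0,102,0,0,0)]))
```

```text
[-0.8590579  -0.12478032  0.07388131] [ 2.12529155 -5.04363778 -0.40409796] [-3.14050961e+00  1.65367969e-03  2.69040886e+00] 0.011523551886332993
```

View pics/w2.png

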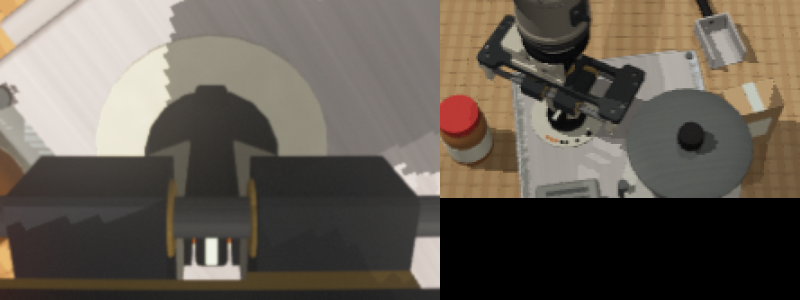

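The bar is gripped and turned 1.256 rad, with the pointer end at the orange dots. I'll hold for the required time and check that it is steady.

>>> jog_arm --pt "0 0 0 -0.01 -1" --pt "0 0 0 -0.01 -1" --pt "0 0 0 -0.01 -1" --pt "0 0 0 -0.01 -1" --pt "0 0 0 -0.01 -1" --pt "0 0 0 -0.01 -1"

```text
time: 10.65
tool_pos: [0.6311, 0.0315, 0.1419]
tool_rot: [-3.141, 0.002, 2.677]
contact_force: [1.3, -5.0, -1.3]
opening: 0.0119
grip_force: 40.0
```

```bash
python3 -c "
from h import *
s=readout.observe();print(s['tool_rot'],s['contact_force'],s['grip_force'],s['opening'])
print(ticket.hand_in())"
```

```text
[-3.14050166e+00  1.56904109e-03  2.67684688e+00] [ 1.34737035 -5.03837109 -1.32900067] 40.012609362602234 0.011856736518051293
the job is handed in; nothing more can be done
None
```

I handed the job in with the drawer pushed home to its hard stop and the gripper still holding the dial at its third position (gripper turned about 1.27 rad, 40 N grip); the jar, carton and scoop showed no movement in the pictures, and hand-in gave no pass or fail result.

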